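# Clamp the filter holder with the cam lever

## Task

The round steel filter holder stands in one of the two clamp stands. Clamp it: swing that stand's cam lever over its high point until it snaps down fully closed, then let go. Leave the filter holder seated in its stand and leave the lever of the other, empty stand open.

Things in the scene. Friction and masses are not known exactly. Their poses are not given: they have to be found in the camera images.
- clamp_lever (a joint): Cam lever of the loaded stand, rad: 0 = open, as at the start (upright, leaning 0.2 back to the stand's -x); grows as it swings over to +x and down; 1.6 closed on its stop, 10 degrees above level. Spring resists up to the high point at 1.2 (0.7 N m at most), then snaps it shut; short of 1.2 it springs back. Steel bar 14 mm wide, then a round black grip 18 mm thick, 61 to 121 mm from the axis.
- clamp_hinge (a point): Point on the lever's hinge axis, mid-stand, 112 mm above the bench. Its x is the level direction in which the lever closes (within 0.4 rad of the robot's x), y the hinge axis, z up. Stand: aluminium base 110 x 130 x 12 mm, two steel posts at y +-50 mm, a 30 mm wide crossbar 124 mm long with its top at 98 mm, lever cheeks (26 x 40 mm) up to 126 mm.
- filter_center (a point): Centre of the steel filter holder, a stepped disc 59 mm across and 40 mm high, 0.35 kg, loose between four low pins on the loaded stand's base, straight under the hinge; centre 32 mm above the bench. The closing lever pushes a rubber foot down onto it.
- spare_lever (a joint): Lever angle (rad) of the other stand, which is identical but empty, read the same way; it starts at 0 and must stay open. That stand is on the other side of the robot's x axis, its hinge at least 260 mm from the loaded one's.
Things that resemble listed ones, but are neither listed nor needed, are in the scene too. Leave any pink or yellow look-alike of the part that bears filter_center alone.

How it is judged:
At the end, for the whole second after the job is handed in: The loaded stand's lever is at rest past 1.45 rad (snapped closed), the filter holder is still seated upright within 12 mm of where it stood and within 10 degrees of upright, and the empty stand's lever is still open (below 0.45 rad) (value of joint clamp_lever above 1.45 rad and velocity of joint clamp_lever between -0.1 and 0.1 rad/s and value of joint spare_lever below 0.45 rad and distance of filter_center from where it was at the start of the episode below 0.012 m and angle between filter_center's own z axis and vertical below 0.17 rad); the robot touches nothing.
It fails at once if the empty stand's lever is swung more than half-way towards its high point (value of joint spare_lever above 0.6 rad).
It also fails if it takes over 32 s, if anything falls off the work surface, if the arm or the gripper's body presses on something with over 40 N, if the wrist force passes 120 N, or if a joint passes its speed limit or range.

## Robot

A 6-joint arm with a two-finger parallel gripper is mounted at the origin on the work surface. World frame = base frame: x ahead of the robot, y to its left, z up, the work surface at z = 0. Lengths are in m, angles in rad, forces in N, time in s.
With the tool pointing down it reaches from about 0.35 to 0.975 m from the base axis. Payload 4.9 kg.
Tool frame: the origin (TCP) lies midway between the tips of the shut fingers; the grasp point (between the pads) lies 19 mm behind it; z points along the fingers, y is the direction in which the jaws open and shut (so a half turn about z gives the same grasp; the last joint's range is limited). The gripper opens to 85 mm and grips with 20 to 120 N. Pads are 22 mm wide; open, the fingers measure 114 mm over their backs; the gripper's body (76 mm by 85 mm) begins 54 mm behind the grasp point. The pads swing forward as they close: fully open they stand 13 mm farther back than shut.
Start: joints at [-1.436, 0.053, 1.613, -0, 1.476, -0.119], TCP at [0.157, -0.605, 0.231] pointing down, gripper open.
Joint ranges: [-3.01, 3.01], [-1.01, 2.22], [0.06, 2.58], [-1.02, 4.17], [0.09, 2.62], [-3.14, 3.14]. Speed limits (rad/s): [2.57, 2.57, 3.14, 3.14, 3.14, 3.14].

## Interface

Orientations are given as a rotation vector (axis times angle).
In Python, from station import ctrl gives the robot as it stands.
- The arm moves only by the shell command python3 -m jog 'ROWS' [FORCE]. ROWS is JSON, one flat list of numbers, 7 for each row, row after row: the opening, from 0 (shut) to 1 (fully open), then the shift along the tool's x, y, z in m, then the turn, a rotation vector about the tool's x, y, z in degrees. A call has 1 to 10 rows; each row shifts and turns the commanded pose from where the row before left it, along the tool's axes as they then stand; what a row does not reach is not made up. A row lasts 1/8 s, in which the tool goes at most 62.5 mm and 10.7 degrees, less where a joint would pass 70% of its speed; a pose out of reach is approached as far as the arm can. A call with a gripper value outside its range is refused whole. The fingers move at their own pace and stop on an object; FORCE is the grip in N (left out, the last holds). Time passes only in rows, so rows that do not move let the fingers close. It gives the time, the measured TCP pose, the force and the opening at its end, in the units of the state.
- ctrl.get_obs(): the state, without advancing time (a new reading comes with each control period).
- ctrl.get_image(name): name is "scene" or "side" or "wrist"; returns a dict with "image" (420x560x3 uint8, blue, green, red), "camera_matrix" (3x3 intrinsics, pixels), "rvec" (rotation vector, rad) and "tvec" (3), from world to camera coordinates, as OpenCV has them; the wrist camera has in their place "mount" (4x4, takes a point from camera to tool coordinates, whose origin is the TCP and whose axes are the flange's). Camera axes: x right, y down, z forward; pixel columns grow to the right and rows downward; lengths in m; the calibration is good to about 2 mm. A picture is of the moment at which its call begins: read the wrist's pose just before it. There is no depth.
- ctrl.finish_job(): hands the job in, once; it reports no verdict.
Trained networks look in a picture, given as the dict that the camera call returned (one of the last four; its "shot" number tells which), for a name from the list of things; names that differ only in an ending like _2 or _b are one class to them, and where a whole thing is asked for, a point or a joint stands for the part that bears it (a point fixed in the world has none). Each returns a list of dicts, best first, with "p" (0 to 1); they miss things now and then, are a little off and sometimes report something else, mostly with a low value. They report only what shows in the picture. A call takes as long as a camera call. They do not tell look-alikes from the thing itself.
- ctrl.boxes_of(target, picture): "box" ([centre column, centre row, width, height] in pixels, round what is visible of it).
The state is a dict: "t": time; "q": joint angles; "dq": joint speeds; "effort": joint torques, N m; "tool_pos": TCP position; "tool_rot": TCP orientation; "contact_force": force on the tool from outside, world axes, zero at the start; "wrist_torque": the same for the moment, N m; "opening": finger opening in m.
Only numpy, scipy, OpenCV 4.12 (cv2) and the standard library are available. Lean on these libraries where they do the work, as an engineer would, in place of code of your own. Each camera call takes 0.05 s, during which the arm holds its last target. There are 200 camera calls.

## Working session

There is one attempt and no reset: what is moved stays moved. The work goes in short steps, Python scripts to look and compute and a shell command to move; the robot and the scene stay as the last step left them, time stands still between calls to the robot, and variables do not carry over. Pictures are saved under pics/ and viewed, about 8 in all and at most 12, crops included, and the job is handed in when it is done.

```bash
ls; mkdir -p pics; python3 - <<'E'
from station import ctrl
import cv2,numpy as np
o=ctrl.get_obs();print(o['t'],o['tool_pos'],o['tool_rot'])
for n in("scene","side"):
    p=ctrl.get_image(n);cv2.imwrite(f"pics/{n}0.png",p['image'])
    print(n,p['camera_matrix'].tolist() if hasattr(p['camera_matrix'],'tolist') else p['camera_matrix'],p['rvec'],p['tvec'])
    for t in("clamp_lever","filter_center","clamp_hinge"):
        try:
            for b in ctrl.boxes_of(t,p): print(t,round(b['p'],2),np.round(b['box'],1))
        except Exception as e: print(t,e)
E
```

```text
pics
0.0 [ 0.15683404 -0.60435566  0.230058  ] [-3.11426425e+00 -3.97355050e-01  3.87799782e-05]
scene [[516.4080283062456, 0.0, 288.32282718019985], [0.0, 516.4080283062456, 217.15144299695356], [0.0, 0.0, 1.0]] [ 1.57412523  2.070278   -0.78193609] [ 0.11028007 -0.28100214  1.20674833]
clamp_lever 0.68 [396.8 202.6  21.9  75.9]
filter_center 0.87 [385.  269.1  37.7  29. ]
filter_center 0.87 [405.5 214.2  31.2  34.3]
filter_center 0.84 [336.9 332.6  38.9  43.3]
filter_center 0.61 [399.8 346.   41.8  39.6]
clamp_hinge 0.93 [389.2 235.4  92.6 138.4]
side [[416.46768513589114, 0.0, 280.3345703031002], [0.0, 416.46768513589114, 208.25218608481325], [0.0, 0.0, 1.0]] [ 2.01410958 -0.71096572  0.4263824 ] [-0.35950753  0.2372704   0.5467951 ]
clamp_lever 0.76 [225.6 147.9  25.8  57.7]
filter_center 0.93 [170.4 228.   26.3  29. ]
filter_center 0.91 [269.  186.5  25.7  18.4]
filter_center 0.7 [295.4 200.4  25.6  27.5]
filter_center 0.63 [229.6 208.2  24.3  22.5]
clamp_hinge 0.7 [228.9 176.8  77.7 119.1]
```

View pics/scene0.png

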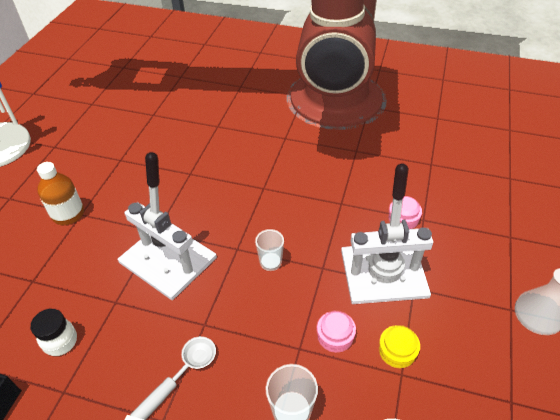

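View pics/side0.png

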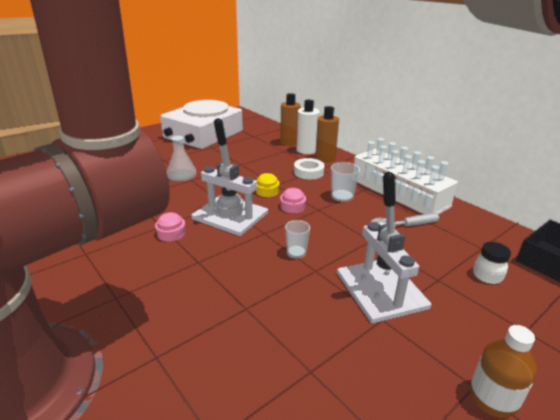

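The loaded stand is on the right in the scene view (hinge about (394,232), grip 395–402, 165–200) and at (229,175) in the side view. The empty stand is at (165,230) in the scene view. I'll zoom in on the loaded one to fit its pose.

```bash
python3 - <<'E'
import cv2,numpy as np
a=cv2.imread('pics/scene0.png')[155:310,330:440];b=cv2.imread('pics/side0.png')[110:235,185:275]
a=cv2.resize(a,None,fx=3.8,fy=3.8,interpolation=3);b=cv2.resize(b,None,fx=4.2,fy=4.2,interpolation=3)
c=np.zeros((600,800,3),np.uint8);c[:a.shape[0],:a.shape[1]]=a;c[:b.shape[0],420:420+b.shape[1]]=b
cv2.imwrite('pics/crop1.png',c);print(a.shape,b.shape)
E
```

```text
(589, 418, 3) (525, 378, 3)
```

View pics/crop1.png

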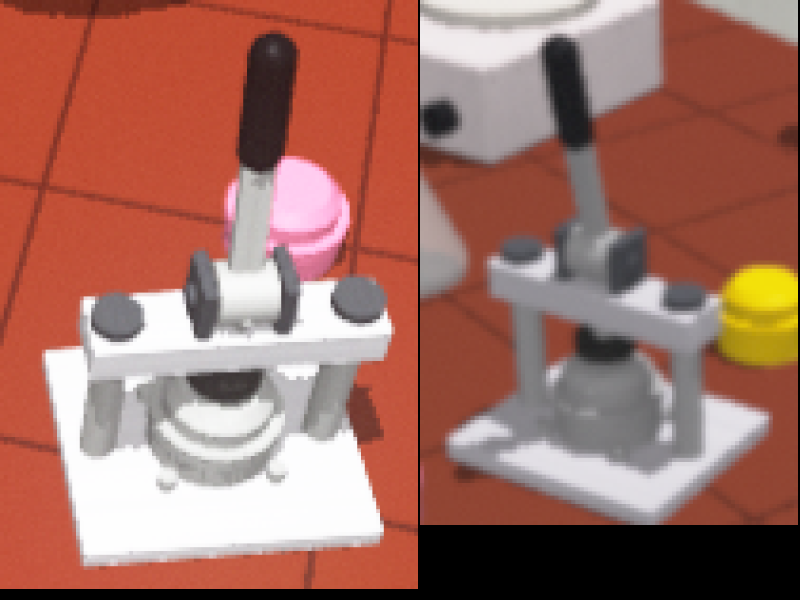

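```bash
cat > fit.py <<'E'
from station import ctrl
import cv2,numpy as np
from scipy.optimize import least_squares
S=[((.055,-.065,.012),(84,553)),((.055,.065,.012),(382,530)),((-.055,-.065,.012),(46,350)),((.015,.062,.098),(390,328)),((0,-.05,.1),(118,316)),((0,.05,.1),(359,299)),((-.0235,0,.228),(272,42)),((-.0121,0,.1718),(258,167))]
D=[((-.055,.065,.012),(449,440)),((-.055,-.065,.012),(650,512)),((.055,-.065,.012),(769,412)),((-.0235,0,.228),(558,42)),((-.0121,0,.1718),(577,147)),((0,.05,.1),(522,248)),((0,-.05,.1),(685,297))]
ps={n:ctrl.get_image(n) for n in("scene","side")}
def res(v):
    x,y,a=v;R=cv2.Rodrigues(np.array([0,0,a]))[0];r=[]
    for n,F,o,c,s in(("scene",S,(330,155),0,3.8),("side",D,(185,110),420,4.2)):
        P=np.array([f[0] for f in F])@R.T+[x,y,0];uv=np.array([((f[1][0]-c)/s+o[0],f[1][1]/s+o[1]) for f in F])
        p=ps[n];r.append((cv2.projectPoints(P,np.array(p['rvec']),np.array(p['tvec']),np.array(p['camera_matrix']),None)[0][:,0]-uv))
    return np.concatenate(r).ravel()
s=least_squares(res,[.6,.15,0],loss='soft_l1');print(s.x);print(res(s.x).reshape(-1,2).round(1).tolist())
for n in ps:
    p=ps[n];print(n,(-cv2.Rodrigues(np.array(p['rvec']))[0].T@np.array(p['tvec'])).round(2))
E
python3 fit.py
```

```text
[0.46969176 0.18345797 0.36565049]
[[-0.6, 0.5], [0.4, -0.1], [-1.6, -0.1], [0.7, 0.8], [-1.2, 1.0], [-1.1, 0.7], [-0.2, -0.2], [-0.8, 0.5], [-1.9, -0.7], [-0.3, -0.7], [-0.8, -0.3], [-1.1, -0.8], [-0.4, -0.1], [-0.9, 0.6], [-0.9, -0.0]]
scene [1.   0.17 0.72]
side [ 0.05 -0.49  0.49]
```

Hinge is at (0.470, 0.183), yaw 0.366, with residuals of about 1 px. The plan is to push the grip from behind with shut fingers, tool x along the closing direction. First I lift, align the yaw, and move round high above the spare stand.

```bash
python3 -m jog '[0,0,0,-0.06,0,0,-6.4, 0,0,0,-0.06,0,0,0, 0,0,0,-0.06,0,0,0, 0,0.047,-0.03,0,0,0,0, 0,0.047,-0.03,0,0,0,0, 0,0.047,-0.03,0,0,0,0, 0,0.047,-0.03,0,0,0,0, 0,0.047,-0.03,0,0,0,0, 0,0.047,-0.03,0,0,0,0, 0,0.047,-0.03,0,0,0,0]'
python3 -m jog '[0,0.043,-0.027,0,0,0,0, 0,0.016,-0.048,0,0,0,0, 0,0.016,-0.048,0,0,0,0, 0,0.016,-0.048,0,0,0,0, 0,0.016,-0.048,0,0,0,0, 0,0.016,-0.048,0,0,0,0, 0,0.016,-0.048,0,0,0,0, 0,0,0,0,0,0,0]'
```

```text
t: 1.75
tool_pos: [0.3899, -0.2896, 0.4116]
tool_rot: [3.089, 0.57, 0.001]
contact_force: [0.6, -1.4, 0.6]
opening: 0.0002
t: 2.75
tool_pos: [0.4059, 0.0552, 0.4117]
tool_rot: [-3.087, -0.581, -0.002]
contact_force: [0.3, -0.3, 1.0]
opening: -0.0001
```

```bash
python3 -m jog '[0,0.015,-0.048,0,0,0,0, 0,0.015,-0.048,0,0,0,0, 0,0,0,0.05,0,0,0, 0,0,0,0.04,0,0,0, 0,0,0,0,0,0,0]'
python3 - <<'E'
from station import ctrl
import cv2,numpy as np
o=ctrl.get_obs();print(o['tool_pos'])
a=ctrl.get_image("scene")['image'][60:310,270:500];b=ctrl.get_image("side")['image'][40:240,140:320]
a=cv2.resize(a,None,fx=2,fy=2,interpolation=3);b=cv2.resize(b,None,fx=1.8,fy=1.8,interpolation=3)
c=np.zeros((500,800,3),np.uint8);c[:500,:460]=a;c[:360,460:784]=b;cv2.imwrite('pics/c2.png',c)
E
```

```text
t: 3.38
tool_pos: [0.3988, 0.1519, 0.3176]
tool_rot: [3.089, 0.569, -0.011]
contact_force: [0.5, -0.0, 0.3]
opening: -0.0001
[0.39876292 0.15194124 0.31757196]
```

View pics/c2.png

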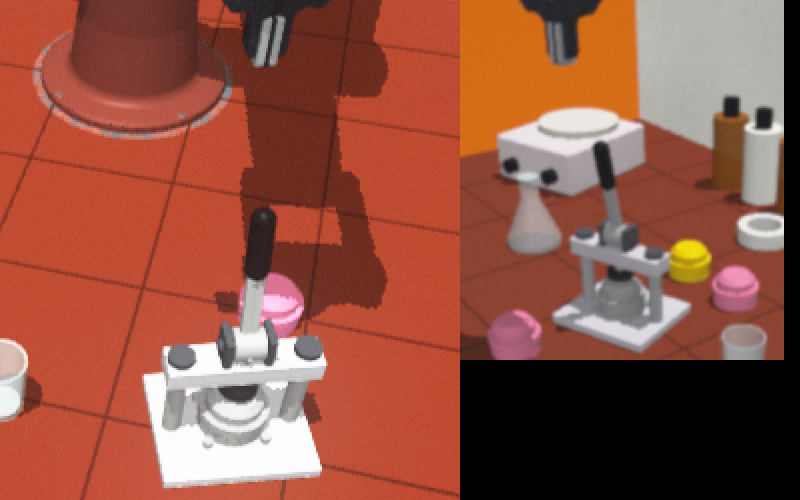

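Fingers are behind and above the lever (c2: fingertips (268,60), grip (262,215)), and local y is off by about -4 mm. Now I descend behind the grip.

```bash
python3 -m jog '[0,0,-0.004,0.05,0,0,0, 0,0,0,0.05,0,0,0, 0,0,0,0.012,0,0,0, 0,0.015,0,0,0,0,0, 0,0.01,0,0,0,0,0, 0,0,0,0,0,0,0]'
```

```text
t: 4.22
tool_pos: [0.4236, 0.1659, 0.2116]
tool_rot: [-3.089, -0.571, -0.005]
contact_force: [0.0, -0.6, 0.7]
opening: 0.0
```

```bash
python3 -m jog '[0,0.016,0,0,0,0,0, 0,0.016,0,0,0,0,0, 0,0.015,0,0,0,0,0, 0,0.015,0,0,0,0,0, 0,0,0,0,0,0,0]'
```

```text
t: 4.85
tool_pos: [0.4792, 0.1874, 0.2092]
tool_rot: [3.088, 0.571, -0.005]
contact_force: [-3.7, -2.9, -0.9]
opening: 0.0001
```

Contact is about 4.7 N against the lever, as expected. Continuing along the arc over the high point.

```bash
python3 -m jog '[0,0.0125,0,0.006,0,0,0, 0,0.0125,0,0.007,0,0,0, 0,0.012,0,0.009,0,0,0, 0,0.011,0,0.009,0,0,0, 0,0.006,0,0.008,0,0,0, 0,0.005,0,0.008,0,0,0, 0,0.005,0,0.008,0,0,0, 0,0,0,0,0,0,0]'; python3 - <<'E'
from station import ctrl
import cv2,numpy as np
a=ctrl.get_image("scene")['image'][60:310,270:500];b=ctrl.get_image("side")['image'][40:240,140:320]
a=cv2.resize(a,None,fx=2,fy=2,interpolation=3);b=cv2.resize(b,None,fx=1.8,fy=1.8,interpolation=3)
c=np.zeros((500,800,3),np.uint8);c[:500,:460]=a;c[:360,460:784]=b;cv2.imwrite('pics/c3.png',c)
E
```

```text
t: 5.85
tool_pos: [0.539, 0.2106, 0.1528]
tool_rot: [3.089, 0.571, -0.004]
contact_force: [0.4, -0.5, 0.7]
opening: -0.0001
```

View pics/c3.png

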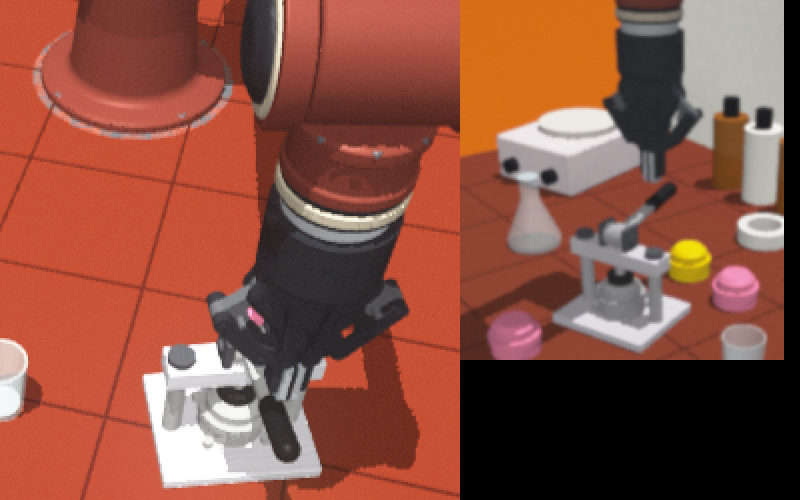

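The lever has snapped over (scene crop tip at (287,450)) and contact force is zero. I'll retreat up and back, then check the angle.

```bash
python3 -m jog '[0,0,0,-0.05,0,0,0, 0,0,0,-0.06,0,0,0, 0,-0.03,0,-0.06,0,0,0, 0,-0.06,0,0,0,0,0, 0,-0.05,0,0,0,0,0, 0,0,0,0,0,0,0, 0,0,0,0,0,0,0]'; python3 - <<'E'
from station import ctrl
import cv2,numpy as np
x,y,a=.4697,.1835,.366
R=cv2.Rodrigues(np.array([0,0,a]))[0];ims=[]
for n,(r0,r1,c0,c1) in (("scene",(190,310,330,440)),("side",(110,235,185,295))):
    p=ctrl.get_image(n);im=p['image'][r0:r1,c0:c1];k=3.6;im=cv2.resize(im,None,fx=k,fy=k,interpolation=3)
    for th,col in((1.2,(0,255,255)),(1.45,(255,0,255)),(1.6,(0,255,0))):
        f=th-.2;P=np.array([[r*np.sin(f),0,.112+r*np.cos(f)] for r in(.061,.121)])@R.T+[x,y,0]
        uv=(cv2.projectPoints(P,np.array(p['rvec']),np.array(p['tvec']),np.array(p['camera_matrix']),None)[0][:,0]-[c0,r0])*k
        cv2.line(im,*[tuple(int(t) for t in q) for q in uv],col,1)
    ims.append(im)
    for b in ctrl.boxes_of("filter_center",p): print(n,round(b['p'],2),np.round(b['box'],1))
c=np.zeros((450,800,3),np.uint8)
for i,m in enumerate(ims): c[:m.shape[0],400*i:400*i+m.shape[1]]=m
cv2.imwrite('pics/c4.png',c)
E
```

```text
t: 6.82
tool_pos: [0.4111, 0.1615, 0.3208]
tool_rot: [-3.089, -0.571, -0.003]
contact_force: [0.1, 0.7, 0.1]
opening: -0.0001
scene 0.92 [400.9 345.6  39.   42.5]
scene 0.82 [406.2 215.6  29.8  36.1]
scene 0.78 [383.4 268.1  33.   27.5]
scene 0.78 [336.1 333.1  38.7  42.7]
scene 0.62 [154.8 185.7  23.7  77.6]
scene 0.51 [397.9 257.4  43.1  66.1]
side 0.79 [170.1 226.2  25.5  32.5]
side 0.67 [294.4 201.5  24.7  22.8]
side 0.61 [268.2 185.8  24.   22. ]
side 0.58 [229.2 207.7  27.4  23.4]
```

View pics/c4.png

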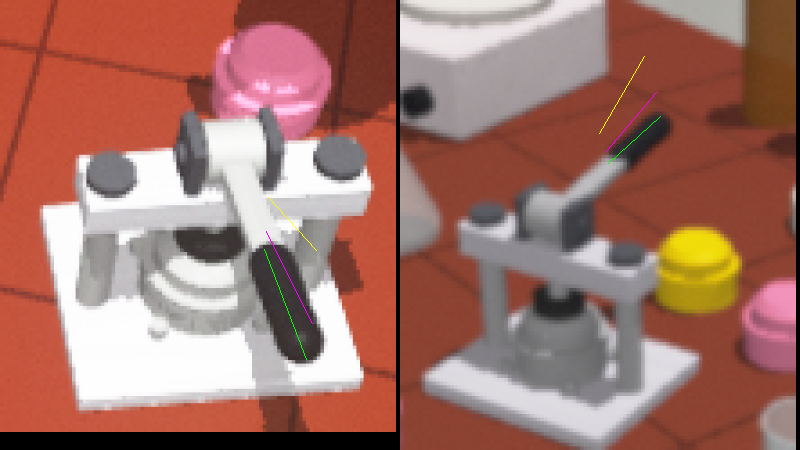

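The lever lies on the predicted 1.6 rad line in both views (scene grip (265,250)–(307,360)). The holder is still between its pins, and the robot is clear.

```bash
python3 -c "
from station import ctrl
print(ctrl.finish_job())"
```

```text
the job is handed in; nothing more can be done
None
```

The filter holder is clamped: I pushed the loaded stand's lever over its high point with shut fingers, it snapped closed, and I backed the arm off and handed the job in. The moves took about 6.8 s of the 32 s allowed.

- **Lever:** the grip lies on the drawn 1.6 rad (fully closed) line in the scene view. In the side view it sits within a few pixels of that line, on the closed side.
- **Filter holder:** its detection box moved at most about 2 px between the first and last pictures, within the detector's noise. It looks upright between its pins and under the foot.
- **Empty stand:** I passed about 0.18 m above it with no contact force. I did not measure its lever angle separately at the end; a stray detection box there fits an upright lever.
- **Robot:** the contact force on the tool was near zero after the retreat, about 0.7 N. The push itself read about 5 N part-way through; I did not record its peak.

No check failed or disagreed.

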